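# Work the long tall card out of the half-covered audio chassis

### The arm

A 6-joint arm with a two-finger parallel gripper is mounted at the origin on the work surface. World frame = base frame: x ahead of the robot, y to its left, z up, the work surface at z = 0. Lengths are in m, angles in degrees, forces in N, time in s.
With the tool pointing down it reaches from about 0.3 to 0.825 m from the base axis. Payload 5.4 kg.
Tool frame: the origin (TCP) lies between the finger pads; the fingertips stand 22 mm ahead of it and the grasp point (between the pads) lies 3 mm ahead of it; z points along the fingers, y is the line along which they close (so a half turn about z gives the same grasp; the last joint's range is limited). The gripper opens to 92 mm and grips with 3 to 60 N. Pads are 20 mm wide; open, the fingers measure 128 mm over their backs; the gripper's body (75 mm by 189 mm) begins 69 mm behind the grasp point.
Start: joints at [-75.464, 9.076, 91.501, -0, 79.423, -12.038], TCP at [0.257, -0.514, 0.197] pointing down, gripper open.
Joint ranges: [-166.64, 166.64], [-54.1, 131.32], [10.49, 154.53], [-73.88, 253.88], [9.74, 151.15], [-171.62, 171.62]. Speed limits (degrees/s): [147.25, 147.25, 180, 180, 180, 180].

### API

Orientations are given as [roll, pitch, yaw] about the fixed x, y, z axes, in that order (R = Rz(yaw) Ry(pitch) Rx(roll)).
In Python, from bench import sense, read_camera, sign_off, spot_in, tip_of gives the robot as it stands.
- The arm moves only by the tool jog_arm, never from a script. Its argument "steps" is a list of rows, each a list of 7 numbers: the turn, a rotation vector about the tool's x, y, z in rad, then the shift along the tool's x, y, z in m, then the closure, from 0 (fully open) to 1 (shut). In form: [[ax, ay, az, tx, ty, tz, hand], ...]. A call has 1 to 20 rows; each row is the pose to reach, as a shift and turn from the pose commanded when the call began, along the tool's axes at that moment; what a row does not reach only later rows make up. A row lasts 1/8 s, in which the tool goes at most 62.5 mm and 10.7 degrees, less where a joint would pass 70% of its speed; a pose out of reach is approached as far as the arm can. A call with a gripper value outside its range is refused whole. The fingers move at their own pace and stop on an object; "newtons" is the grip in N (left out, the last holds). Time passes only in rows, so rows that repeat a pose let the fingers close. It gives the time, the measured TCP pose, the force, the opening and the grip force at its end, in the units of the state.
- sense(): the state, without advancing time (a new reading comes with each control period).
- read_camera(name): name is "scene" or "side" or "wrist"; returns a dict with "frame" (384x512x3 uint8, red, green, blue), "depth" (384x512 float32, m along the optical axis (not along the pixel's ray), 0 where there is no reading), "K" (3x3 intrinsics, pixels), "R" (3x3) and "t" (3): a world point X has camera coordinates R X + t; the wrist camera has in their place "mount" (4x4, takes a point from camera to tool coordinates, whose origin is the TCP and whose axes are the flange's). Camera axes: x right, y down, z forward; pixel columns grow to the right and rows downward; lengths in m; the calibration is good to about 2 mm. A picture is of the moment at which its call begins: read the wrist's pose just before it.
- sign_off(): hands the job in; it is judged then, once.
Trained networks look in a picture, given as the dict that the camera call returned (one of the last four; its "shot" number tells which), for a name from the list of things; names that differ only in an ending like _2 or _b are one class to them, and where a whole thing is asked for, a point or a joint stands for the part that bears it (a point fixed in the world has none). Each returns a list of dicts, best first, with "score" (0 to 1); they miss things now and then, are a little off and sometimes report something else, mostly with a low value. They report only what shows in the picture. A call takes as long as a camera call.
- spot_in(picture, label): "extent" ([left, top, right, bottom] in pixels, round what is visible of it).
- tip_of(picture, label): "xy" ([column, row] in pixels: a listed point, or the origin of a listed thing).
The state is a dict: "time_s": time; "q": joint angles; "qvel": joint speeds; "tau": joint torques, N m; "eef_pos": TCP position; "tool_rot": TCP orientation; "ft_force": force on the tool from outside, world axes, zero at the start; "torque": the same for the moment, N m; "grip_width": opening from 0.0 (shut) to 1.0 (fully open); "gripper_force": force on a finger pad.
Only numpy, scipy, OpenCV 4.12 (cv2) and the standard library are available. Lean on these libraries where they do the work, as an engineer would, in place of code of your own. Each camera call takes 0.05 s, during which the arm holds its last target. There are 200 camera calls.

### The job

One of the three long circuit cards in the open chassis stands taller than the other two and has a thick aluminium strip along its top edge. Slide that card up out of its guides, tilt it so that its end under the opening comes up first, and draw it out diagonally through the opening in the top, past the fixed cover. Finish while still holding it in the gripper, still, with the whole card a good three centimetres or more above the top of the chassis and touching nothing else; leave the two low cards in their guides and everything else on the desk where it is.

Things in the scene. Friction and masses are not known exactly. Their poses are not given: they have to be found in the camera images.
- chassis: Grey sheet-metal equipment chassis fixed to the desk. Origin: on the desk under the middle of the cards; z up, y along the cards towards the open end, x across them. Outside: x -105 to +105 mm, y -154 to +182 mm, 108 mm high. Inside the walls: x -102 to +102, y -151 to +179, floor top at z = 6 mm. Side walls end at z = 104 mm. Cards start standing at x = -50, 0 and +50 mm, in any order.
- cover_edge (a point): Middle of the free edge of the fixed aluminium cover, on its top face: chassis y = -26 mm, z = 108 mm. The cover is 4 mm thick (underside z = 104 mm) and closes the top from here to the chassis's -y end.
- opening (a point): Centre of the opening in the chassis top, at z = 108 mm. The opening runs from the cover's edge to the +y end wall (205 mm along y, y -26 to +179 mm) and 204 mm across; axes as the chassis.
- guide_top (a point): Top of the guides at the +y end, middle place (chassis y = 131, z = 32 mm). Guides hold each card at both ends, at |y| 122 to 140 mm, in slots 8 mm wide, with a stop from |y| = 143 to 149 mm; all reach up to z = 32 mm. Cards stand on the floor on their long edge: one is free after rising 26 mm; the tall card meets the cover's underside after rising 40 mm.
- tall_card: Tall card: green board, 280 mm long (y), 5 mm thick (x), 58 mm high (z), with an aluminium strip 10 mm thick and 22 mm high along its whole top edge; components stand 3 mm off one face below the strip. 0.13 to 0.24 kg, balanced at mid-length. Origin: middle of the bottom edge; z up, y along it to the chassis's open end. Starts in any of the three places, parallel to the chassis.
- left_end_bottom (a point): Bottom corner of the tall card at its +y end (the end under the opening), 140 mm along y from its origin.
- left_end_top (a point): Top corner of the tall card at its +y end, 58 mm above left_end_bottom.
- right_end_bottom (a point): Bottom corner of the tall card at its -y end (the end under the cover), at -140 mm along y.
- right_end_top (a point): Top corner of the tall card at its -y end, 58 mm above right_end_bottom.
- low_card_1: Low bare green card, 280 x 5 x 30 mm, in another of the three places, its top at z = 36 mm; loose, to be left there. Origin: middle of the bottom edge.
- low_card_2: Second low bare green card, same size, in the remaining place; to be left there. Origin: middle of the bottom edge.
- handheld_mic: Black hand-held microphone lying on the desk, 170 mm long along its x, 51 mm thick at the head; leave alone. Origin: on the desk, under its middle.
- mug: White mug, 80 mm across, 90 mm high; leave alone. Origin: centre of its underside.
- mouse: Black computer mouse, 105 x 60 x 30 mm; leave alone. Origin: centre of its underside.
- screwdriver: Screwdriver with black handle lying on the desk, about 200 mm long along its x; leave alone. Origin: on the desk under it.
- phone: Black mobile phone lying flat, 150 x 72 x 9 mm; leave alone. Origin: centre of its underside.
- screw_jar: Small clear jar with black lid, 60 mm across, 70 mm high; leave alone. Origin: centre of its underside.

How it is judged:
By the outcome, as a careful person would: the job done as asked, in the order asked, and still so for the second after the job is handed in, while the arm keeps its last pose, push and grip.
It also fails if it takes over 40 s, if anything falls off the work surface, if the arm or the gripper's body presses on something with over 40 N, if the wrist force passes 120 N, or if a joint passes its speed limit or range.

## Working session

There is one attempt and no reset: what is moved stays moved. The work goes in short steps, Python scripts to look and compute and a tool call to move; the robot and the scene stay as the last step left them, time stands still between calls to the robot, and variables do not carry over. Pictures are saved under pics/ and viewed, at most 10 in all, crops included, and the job is handed in when it is done.

Besides the shell and the picture viewer there is one more tool, called after "Call:" as a command line: name --pt "numbers of a row" for each row, then --argument value for the rest. jog_arm: Moves the arm, as the interface text tells. Its arguments: {"type":"object","properties":{"steps":{"type":"array","items":{"type":"array","items":{"type":"number"}}},"newtons":{"type":"number"}},"required":["steps"]}

```bash
mkdir -p pics
cat > h.py <<'E'
import numpy as np, cv2
from bench import sense, read_camera, sign_off, spot_in, tip_of
from scipy.spatial.transform import Rotation as Ro
def world(p,u,v,z=None,d=None):
    """pixel -> world, on plane z, or at depth d"""
    r=np.linalg.inv(p["K"])@np.array([u,v,1.0]); R,t=np.array(p["R"]),np.array(p["t"])
    o=-R.T@t; w=R.T@r
    s=(z-o[2])/w[2] if z is not None else d
    return o+s*w
def cloud(p):
    d=p["depth"]; v,u=np.nonzero(d>0); dd=d[v,u]
    c=np.linalg.inv(p["K"])@np.stack([u,v,np.ones_like(u)])*dd
    return ((c.T-p["t"])@np.array(p["R"])),u,v
E
python3 - <<'E'
from h import *
s=sense();print(s["time_s"],s["eef_pos"],s["tool_rot"],s["ft_force"])
for n in("scene","side"):
    p=read_camera(n);cv2.imwrite(f"pics/{n}0.png",p["frame"][:,:,::-1])
    print(n,"cam at",-np.array(p["R"]).T@p["t"])
    for l in("chassis","tall_card","low_card_1"):
        for r in spot_in(p,l)[:3]:print(l,np.round(r["extent"]),round(r["score"],2))
    for l,z in(("cover_edge",.108),("opening",.108),("guide_top",.032),("chassis",0),("left_end_top",.064),("right_end_top",.064),("left_end_bottom",.006)):
        for r in tip_of(p,l)[:2]:print(l,np.round(r["xy"],1),round(r["score"],2),world(p,*r["xy"],z=z).round(4))
E
```

```text
0.0 [ 0.25705511 -0.51363337  0.19564928] [-1.79898312e+02 -2.22182635e-02  2.65723591e+01] [-0.15846433 -0.18512458  0.393525  ]
scene cam at [1.23193273 0.31889719 1.0639596 ]
chassis [157. 168. 291. 269.] 0.57
tall_card [203. 205. 265. 238.] 0.95
tall_card [118. 185. 167. 219.] 0.26
low_card_1 [201. 225. 258. 246.] 0.81
low_card_1 [212. 200. 263. 222.] 0.7
cover_edge [214.2 198.5] 0.82 [ 0.5949 -0.1389  0.108 ]
opening [247.7 207.1] 0.86 [ 0.578  -0.0326  0.108 ]
opening [222.1 223.9] 0.21 [ 0.6662 -0.0702  0.108 ]
guide_top [263.8 228.9] 0.94 [0.5792 0.0234 0.032 ]
chassis [223.4 222.7] 0.97 [ 0.5963 -0.1128  0.    ]
left_end_top [267.  227.6] 0.62 [0.5908 0.0391 0.064 ]
left_end_bottom [265.9 238.9] 0.81 [0.5937 0.0384 0.006 ]
left_end_bottom [214.1 201.7] 0.44 [ 0.539 -0.181  0.006]
side cam at [ 0.39436956 -1.14296332  0.92775984]
chassis [253. 152. 353. 267.] 0.94
tall_card [286. 178. 295. 201.] 0.45
tall_card [232. 318. 318. 341.] 0.33
low_card_1 [306. 186. 308. 199.] 0.54
low_card_1 [271. 190. 277. 201.] 0.36
cover_edge [302.2 198.6] 0.68 [ 0.6058 -0.1277  0.108 ]
opening [294.7 179.6] 0.94 [ 0.5986 -0.0411  0.108 ]
guide_top [289.6 187.9] 0.85 [0.5961 0.0208 0.032 ]
chassis [297.1 222.4] 0.75 [ 0.6016 -0.1003  0.    ]
left_end_top [285.1 127.9] 0.52 [0.6216 0.3187 0.064 ]
left_end_bottom [285.7 191.5] 0.6 [0.5875 0.0376 0.006 ]
```

Run:
```python
import cv2,numpy as np
a=cv2.imread("pics/scene0.png")[140:300,120:330];b=cv2.imread("pics/side0.png")[130:290,220:380]
a=cv2.resize(a,None,fx=3,fy=3,interpolation=2)[:, :];b=cv2.resize(b,None,fx=3,fy=3,interpolation=2)
i=np.hstack([a,b]);cv2.imwrite("pics/c0.png",cv2.resize(i,(800,int(480*800/i.shape[1]))))
a=cv2.imread("pics/scene0.png");cv2.imwrite("pics/c1.png",a)
```

```text
(no output)
```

View pics/c0.png

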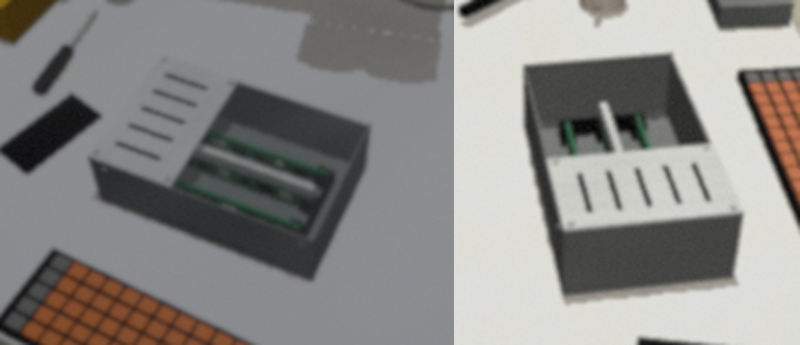

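View pics/c1.png

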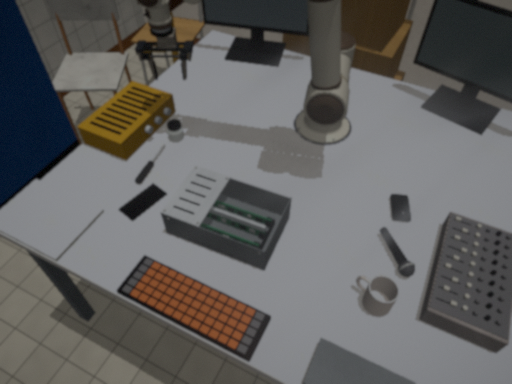

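The tall card (silver strip) is in the middle place; in the scene camera it runs from about (212,207) to (263,228). In the side camera it runs from (286,178) up under the cover. Next I refine its pose from the depth.

Run:
```python
from h import *
for n in("scene","side"):
    p=read_camera(n);X,u,v=cloud(p)
    near=(abs(X[:,0]-.6)<.2)&(abs(X[:,1]+.1)<.25)
    m=near&(X[:,2]>.06)&(X[:,2]<.125)
    (c,wh,a)=cv2.minAreaRect((X[m][:,:2]*1000).astype(np.float32));print(n,"rect",np.round(c,1),np.round(wh,1),round(a,2),"topz",np.percentile(X[m][:,2],95))
    f=p["frame"][v,u].astype(float)
    br=f.min(1); 
    s=near&(X[:,2]>.05)&(X[:,2]<.075)&(br>(100))&(abs(X[:,0]-.597)<.03)&(X[:,1]>-.13)&(X[:,1]<.045)
    P=X[s];print("strip",len(P),P.mean(0).round(4),P[:,1].min(),P[:,1].max(), np.polyfit(P[:,1],P[:,0],1) if len(P)>5 else"")
```

```text
scene rect [599.5 -94.1] [215.  339.9] 3.21 topz 0.11139640646848098
strip 132 [ 0.5963 -0.0485  0.0649] -0.12896820973308998 0.03121759276148691 [-0.0570298   0.59357081]
side rect [599.9 -92.9] [212.7 348.4] 3.08 topz 0.1107586323933893
strip 105 [ 0.5957 -0.0285  0.0635] -0.08322846656038156 0.027904883782804542 [-0.05708923  0.59407605]
```

Call:
jog_arm --pt "0 0 -1.163 0.502 -0.242 0.02 0.5" --pt "0 0 -1.163 0.502 -0.242 0.02 0.5" --pt "0 0 -1.163 0.502 -0.242 0.02 0.5" --pt "0 0 -1.163 0.502 -0.242 0.02 0.5" --pt "0 0 -1.163 0.502 -0.242 0.02 0.5" --pt "0 0 -1.163 0.502 -0.242 0.02 0.5" --pt "0 0 -1.163 0.502 -0.242 0.02 0.5" --pt "0 0 -1.163 0.502 -0.242 0.02 0.5" --pt "0 0 -1.163 0.502 -0.242 0.02 0.5" --pt "0 0 -1.163 0.502 -0.242 0.02 0.5" --pt "0 0 -1.163 0.502 -0.242 0.02 0.5" --pt "0 0 -1.163 0.502 -0.242 0.02 0.5" --pt "0 0 -1.163 0.502 -0.242 0.02 0.5"

```text
time_s: 2.82
eef_pos: [0.5975, -0.0743, 0.1768]
tool_rot: [180.0, 0.0, 93.1]
ft_force: [-0.3, -0.4, -0.5]
grip_width: 0.499
gripper_force: 0.0
```

Run:
```python
from h import *
s=sense();print(s["time_s"],s["q"],s["eef_pos"],s["tool_rot"],s["grip_width"],s["ft_force"])
p=read_camera("wrist");cv2.imwrite("pics/w1.png",p["frame"][:,:,::-1])
T=np.eye(4);T[:3,:3]=Ro.from_euler("xyz",s["tool_rot"],degrees=True).as_matrix();T[:3,3]=s["eef_pos"]
M=T@np.array(p["mount"]);p["R"]=M[:3,:3].T;p["t"]=-M[:3,:3].T@M[:3,3]
X,u,v=cloud(p);f=p["frame"][v,u].astype(float).min(1)
m=(X[:,2]>.055)&(X[:,2]<.075)&(abs(X[:,0]-.598)<.03)&(f>90)&(X[:,1]<.05)
P=X[m];print(len(P),P.min(0),P.max(0),np.median(P[:,2]),np.polyfit(P[:,1],P[:,0],1))
for l,z in(("left_end_top",.064),("guide_top",.032),("cover_edge",.108),("opening",.108)):
    for r in tip_of(p,l)[:2]:print(l,np.round(r["xy"]),round(r["score"],2),world(p,*r["xy"],z=z).round(4))
```

```text
2.825 [-1.85758591e+01  1.38759616e+01  8.82362274e+01 -4.96009615e-03
  7.78765163e+01 -2.16813124e+01] [ 0.5975249  -0.07434971  0.17678932] [1.79991296e+02 8.67930079e-03 9.31064938e+01] 0.49910029233393566 [-0.29522186 -0.40921733 -0.47207161]
1893 [ 0.58533281 -0.15609698  0.06055687] [0.60420769 0.03117443 0.06569567] 0.06313995680380757 [-0.05503633  0.59163335]
left_end_top [251.  76.] 0.72 [0.5892 0.0285 0.064 ]
left_end_top [298. 201.] 0.17 [ 0.6434 -0.0893  0.064 ]
guide_top [253.  86.] 0.57 [0.5911 0.0213 0.032 ]
cover_edge [254. 261.] 0.93 [ 0.6006 -0.1355  0.108 ]
opening [250. 149.] 0.66 [ 0.5916 -0.0322  0.108 ]
```

View pics/w1.png

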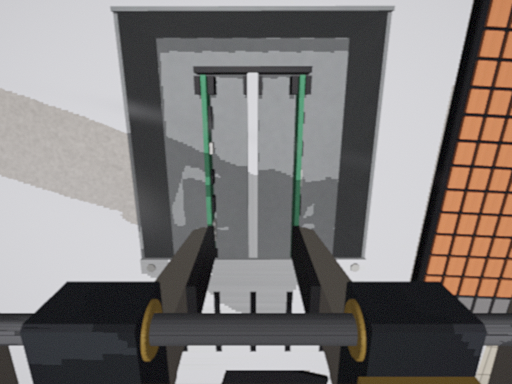

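The wrist view shows the strip from (251,76) to (254,258), between the fingers. The low cards at columns ~208 and ~299 lie outside the half-closed fingers. I go down and grip.

Call:
jog_arm --pt "0 0 0 0 -0.001 0.05 0.5" --pt "0 0 0 0 -0.001 0.085 0.5" --pt "0 0 0 0 -0.001 0.105 0.5" --pt "0 0 0 0 -0.001 0.113 0.5" --pt "0 0 0 0 -0.001 0.113 0.5" --pt "0 0 0 0 -0.001 0.113 0.7" --pt "0 0 0 0 -0.001 0.113 0.85" --pt "0 0 0 0 -0.001 0.113 1" --pt "0 0 0 0 -0.001 0.113 1" --pt "0 0 0 0 -0.001 0.113 1" --pt "0 0 0 0 -0.001 0.113 1" --pt "0 0 0 0 -0.001 0.113 1" --newtons 50

```text
time_s: 4.58
eef_pos: [0.5969, -0.0733, 0.0636]
tool_rot: [-180.0, -0.0, 93.2]
ft_force: [-0.3, -0.2, -0.0]
grip_width: 0.005
gripper_force: 0.0
```

The fingers closed on nothing (width 0.005), so I look before moving again.

```bash
cat > look.py <<'E'
from h import *
import sys
def wrist():
    s=sense();p=read_camera("wrist")
    T=np.eye(4);T[:3,:3]=Ro.from_euler("xyz",s["tool_rot"],degrees=True).as_matrix();T[:3,3]=s["eef_pos"]
    M=T@np.array(p["mount"]);p["R"]=M[:3,:3].T;p["t"]=-M[:3,:3].T@M[:3,3]
    return s,p
def strip(p):
    X,u,v=cloud(p);f=p["frame"][v,u].astype(float).min(1)
    m=(X[:,2]>.05)&(X[:,2]<.08)&(abs(X[:,0]-.598)<.03)&(f>90)&(X[:,1]<.05)&(X[:,1]>-.13)
    P=X[m];print("strip",len(P),P.min(0).round(4),P.max(0).round(4),np.median(P[:,2]).round(4),np.polyfit(P[:,1],P[:,0],1).round(4))
E
python3 - <<'E'
from look import *
s,p=wrist();strip(p);a=p["frame"]
q=read_camera("side");X=strip(q);b=cv2.resize(q["frame"][150:230,250:360],None,fx=3.6,fy=3.6,interpolation=2)[:384]
b=np.vstack([b,np.zeros((384-b.shape[0],b.shape[1],3),np.uint8)])
i=np.hstack([a[:,:400],b])[:,:800];cv2.imwrite("pics/w2.png",i[:,:,::-1])
E
```

```text
strip 2772 [ 0.5855 -0.0713  0.0611] [0.6003 0.0313 0.0658] 0.0632 [-0.0548  0.5917]
strip 45 [ 0.5888 -0.0798  0.0512] [0.6042 0.0303 0.0684] 0.0626 [-0.0768  0.5929]
```

View pics/w2.png

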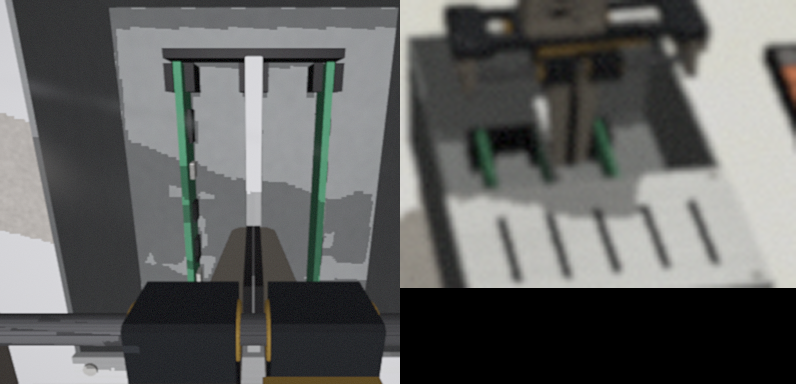

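Run:
```python
from look import *
s,p=wrist();print(s["eef_pos"],s["grip_width"],s["gripper_force"],s["ft_force"])
for u in(225,240,250,254,258,268,280):
  for v in(200,224,232,250,270,300):
    d=p["depth"][v,u];print(u,v,p["frame"][v,u],(world(p,u,v,d=d)*1000).round(1) if d else None)
```

```text
[ 0.59689335 -0.07328231  0.06356484] 0.004097011323602474 0.0 [-0.1535104   0.43034516  0.91897933]
225 200 [110 111 113] [572.4 -73.6   4.2]
225 224 [109 112 113] [573.2 -94.4   6.2]
225 232 [112 113 115] [ 573.3 -102.3    5.1]
225 250 [73 70 65] [581.5 -65.1 111.7]
225 270 [78 74 68] [583.1 -64.7 131.2]
225 300 [25 26 30] [587.  -42.2 183.8]
240 200 [106 108 110] [585.  -72.5   5.5]
240 224 [108 110 112] [585.9 -94.1   5.2]
240 232 [76 73 66] [588.  -65.5  87.6]
240 250 [76 73 67] [588.9 -64.2 112.5]
240 270 [77 73 68] [589.7 -63.7 132.3]
240 300 [79 65 40] [590.8 -45.1 179.4]
250 200 [169 170 173] [592.9 -53.8  62.9]
250 224 [166 167 170] [593.7 -70.1  63.3]
250 232 [26 28 29] [593.7 -63.8  90.7]
250 250 [24 25 28] [593.9 -63.9 112.6]
250 270 [23 24 23] [594.  -64.1 131.3]
250 300 [36 35 40] [594.5 -70.2 143.9]
254 200 [172 172 174] [595.4 -53.3  64.2]
254 224 [171 171 174] [596.4 -70.2  62.8]
254 232 [45 43 45] [595.9 -63.5  91.2]
254 250 [49 48 49] [595.8 -64.  112.2]
254 270 [44 44 43] [595.8 -63.9 131.5]
254 300 [85 85 88] [596.1 -69.9 144.3]
258 200 [173 173 176] [597.9 -53.4  63.3]
258 224 [171 171 174] [598.9 -69.6  63.7]
258 232 [23 24 24] [598.1 -63.5  90.9]
258 250 [22 20 27] [597.8 -63.5 112.9]
258 270 [25 24 28] [597.5 -63.1 132.6]
258 300 [35 35 39] [597.7 -70.4 143.4]
268 200 [109 111 112] [608.2 -70.9   6.3]
268 224 [108 110 113] [609.8 -92.7   5.4]
268 232 [77 73 68] [604.  -64.3  88.2]
268 250 [74 70 66] [602.7 -63.4 112.7]
268 270 [77 73 68] [601.8 -62.8 132.7]
268 300 [71 56 27] [598.2 -44.1 180.3]
280 200 [109 111 113] [618.3 -70.7   5.3]
280 224 [108 110 112] [620.  -91.8   6.1]
280 232 [107 110 111] [620.5 -98.9   6.8]
280 250 [76 73 67] [608.7 -63.3 112.1]
280 270 [75 71 67] [607.  -63.  131.9]
280 300 [17 23 24] [601.  -42.1 182.9]
```

The depth shows the fingertips at z≈0.086, about 22 mm above the strip, although the stated geometry puts them at 0.042. So the grip closed in air above the strip. I open, go 25 mm lower and measure again.

Call:
jog_arm --pt "0 0 0 0 0 0 0.5" --pt "0 0 0 0 0 0 0.5" --pt "0 0 0 0 0 0 0.5" --pt "0 0 0 0 -0.001 0.008 0.5" --pt "0 0 0 0 -0.001 0.018 0.5" --pt "0 0 0 0 -0.001 0.025 0.5" --pt "0 0 0 0 -0.001 0.025 0.5"

```text
time_s: 5.6
eef_pos: [0.5951, -0.0731, 0.0374]
tool_rot: [-179.9, -0.0, 93.2]
ft_force: [-0.0, -0.1, 0.5]
grip_width: 0.499
gripper_force: 0.0
```

Run:
```python
from look import *
s,p=wrist();print(s["eef_pos"],s["grip_width"],s["gripper_force"],s["ft_force"])
strip(p)
X,u,v=cloud(p);T=X-np.array(s["eef_pos"])
# finger points: chassis-y front face near tool
for lo,hi in((10,27),(-27,-10)):
    m=(T[:,0]*1000>lo)&(T[:,0]*1000<hi)&(abs(T[:,1])<.02)&(X[:,2]>.03)&(X[:,2]<.13)
    P=X[m];print(len(P),np.percentile(P,[1,50,99],axis=0).round(4) if len(P) else "")
q=read_camera("side");cv2.imwrite("pics/s3.png",cv2.resize(q["frame"][120:240,230:380],None,fx=4,fy=4,interpolation=2)[:,:,::-1])
```

```text
[ 0.59510419 -0.07309724  0.03742782] 0.4985203272708866 0.0 [-0.00948753 -0.13167338  0.50836354]
strip 4866 [ 0.5854 -0.1184  0.0537] [0.6274 0.0313 0.0774] 0.0632 [-0.0598  0.5918]
1999 [[ 0.6163 -0.0823  0.0562]
 [ 0.6178 -0.0644  0.1042]
 [ 0.622  -0.0608  0.129 ]]
1241 [[ 0.5682 -0.0847  0.056 ]
 [ 0.5707 -0.0709  0.0988]
 [ 0.5716 -0.0646  0.1185]]
```

View pics/s3.png

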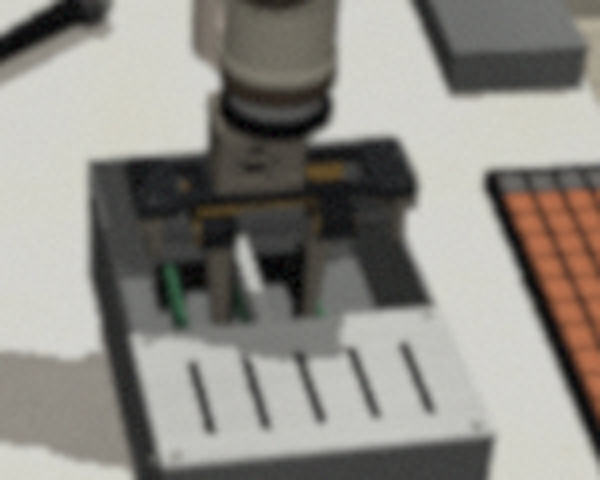

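The side view shows the fingers straddling the strip (strip at ~(247,262), fingers at columns 220 and 312), with tips now at z≈0.056. I go 12 mm lower and grip.

Call:
jog_arm --pt "0 0 0 0 0.001 0.006 0.5" --pt "0 0 0 0 0.001 0.012 0.5" --pt "0 0 0 0 0.001 0.012 0.7" --pt "0 0 0 0 0.001 0.012 0.85" --pt "0 0 0 0 0.001 0.012 1" --pt "0 0 0 0 0.001 0.012 1" --pt "0 0 0 0 0.001 0.012 1" --pt "0 0 0 0 0.001 0.012 1" --newtons 50

```text
time_s: 6.7
eef_pos: [0.5971, -0.0734, 0.0268]
tool_rot: [180.0, 0.0, 93.2]
ft_force: [0.8, -1.0, -0.1]
grip_width: 0.106
gripper_force: 50.0
```

Gripped: width 9.8 mm at 50 N. I lift straight up by 31 mm.

Call:
jog_arm --pt "0 0 0 0 0 -0.004 1" --pt "0 0 0 0 0 -0.01 1" --pt "0 0 0 0 0 -0.017 1" --pt "0 0 0 0 0 -0.024 1" --pt "0 0 0 0 0 -0.029 1" --pt "0 0 0 0 0 -0.031 1" --pt "0 0 0 0 0 -0.031 1" --newtons 58

```text
time_s: 7.58
eef_pos: [0.597, -0.0733, 0.0577]
tool_rot: [180.0, 0.0, 93.2]
ft_force: [-0.1, 0.2, -2.1]
grip_width: 0.102
gripper_force: 58.0
```

Run:
```python
from look import *
s,p=wrist();print(s["eef_pos"],s["grip_width"],s["gripper_force"],s["ft_force"],s["torque"])
X,u,v=cloud(p);f=p["frame"][v,u].astype(float).min(1)
m=(X[:,2]>.08)&(X[:,2]<.107)&(abs(X[:,0]-.594)<.02)&(f>90)&(X[:,1]<.05)&(X[:,1]>-.055)
P=X[m];print(len(P),P.min(0).round(4),P.max(0).round(4),np.polyfit(P[:,1],P[:,2],1).round(4),np.polyfit(P[:,1],P[:,0],1).round(4))
cv2.imwrite("pics/w4.png",p["frame"][:,:,::-1])
```

```text
[ 0.59695354 -0.07333718  0.05770317] 0.10221517095326325 57.99906849861145 [-0.12421688  0.21429791 -2.08756727] [ 0.03241232 -0.08505724  0.01036128]
3701 [ 0.5851 -0.055   0.0917] [0.5991 0.0314 0.0966] [0.0024 0.0942] [-0.0547  0.5915]
```

View pics/w4.png

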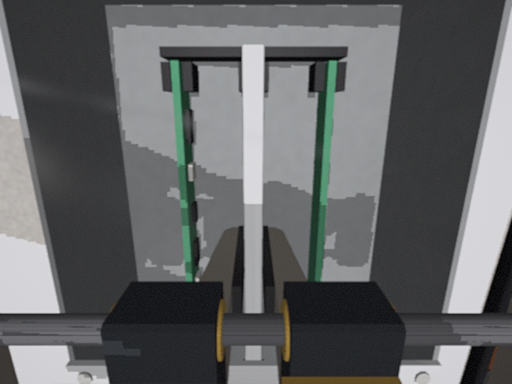

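The card rose 31 mm and hangs level (strip top at z 0.0945, free end at y 0.031). Weight is about 2.1 N. Next I plan the tilt and draw path in the plane of the card, with clearances.

```bash
cat > plan.py <<'E'
import numpy as np
W=[(-141,37,0,1),(-109,37,0,5),(-109,26,9,5),(-108,14,17,5),(-92,11,18,3),(-90,10,23,3),(-72,10,24,3),(-30,29,24.5,5),(12,48,25,5),(22,110,25,5),(22,170,25,5)]
def tcp(w):
    c,s=np.cos(np.radians(w[2])),np.sin(np.radians(w[2]));return np.array([w[0]+175*c-21*s,w[1]+175*s+21*c])
def pt(w,a,h):
    c,s=np.cos(np.radians(w[2])),np.sin(np.radians(w[2]));return np.array([w[0]+a*c-h*s,w[1]+a*s+h*c])
P0=tcp(W[0])
for a,b in zip(W,W[1:]):
    for k in range(1,b[3]+1):
        w=np.array(a[:3])+(np.array(b[:3])-np.array(a[:3]))*k/b[3]
        A=np.linspace(0,280,561);top=pt(w,A[:,None].T[0],58);bot=pt(w,A,0)
        tail=np.array([pt(w,0,h) for h in np.linspace(0,58,30)]).T
        U=np.hstack([top,tail]);m=U[0]<-24
        cov=(104-U[1][m]).min() if m.any() else 99
        al=np.hstack([bot,top]);low=al[1]<110
        wall=(179-al[0][low]).min() if low.any() else 99
        body=pt(w,137,96);d=tcp(w)-P0
        print(np.round(w,1),"cmd ay %.3f tx %.4f tz %.4f"%(np.radians(w[2]),d[0]/1e3,-d[1]/1e3),"cov %.0f wall %.0f floor %.0f body"%(cov,wall,bot[1].min()-6),body.round())
E
python3 plan.py
```

```text
[-134.6   37.     0. ] cmd ay 0.000 tx 0.0064 tz -0.0000 cov 9 wall 34 floor 31 body [  2. 133.]
[-128.2   37.     0. ] cmd ay 0.000 tx 0.0128 tz -0.0000 cov 9 wall 27 floor 31 body [  9. 133.]
[-121.8   37.     0. ] cmd ay 0.000 tx 0.0192 tz -0.0000 cov 9 wall 21 floor 31 body [ 15. 133.]
[-115.4   37.     0. ] cmd ay 0.000 tx 0.0256 tz -0.0000 cov 9 wall 14 floor 31 body [ 22. 133.]
[-109.   37.    0.] cmd ay 0.000 tx 0.0320 tz -0.0000 cov 9 wall 8 floor 31 body [ 28. 133.]
[-109.    34.8    1.8] cmd ay 0.031 tx 0.0313 tz -0.0033 cov 9 wall 8 floor 29 body [ 25. 135.]
[-109.    32.6    3.6] cmd ay 0.063 tx 0.0303 tz -0.0065 cov 8 wall 9 floor 27 body [ 22. 137.]
[-109.    30.4    5.4] cmd ay 0.094 tx 0.0292 tz -0.0098 cov 7 wall 9 floor 24 body [ 18. 139.]
[-109.    28.2    7.2] cmd ay 0.126 tx 0.0280 tz -0.0130 cov 7 wall 10 floor 22 body [ 15. 141.]
[-109.   26.    9.] cmd ay 0.157 tx 0.0266 tz -0.0161 cov 6 wall 11 floor 20 body [ 11. 142.]
[-108.8   23.6   10.6] cmd ay 0.185 tx 0.0254 tz -0.0184 cov 6 wall 13 floor 18 body [  8. 143.]
[-108.6   21.2   12.2] cmd ay 0.213 tx 0.02
[... 2327 characters left out ...]
-0.1202 cov 99 wall 108 floor 79 body [102. 230.]
[20.  97.6 25. ] cmd ay 0.436 tx 0.1357 tz -0.1326 cov 99 wall 133 floor 92 body [104. 243.]
[ 22. 110.  25.] cmd ay 0.436 tx 0.1377 tz -0.1450 cov 99 wall 99 floor 104 body [106. 255.]
[ 22. 122.  25.] cmd ay 0.436 tx 0.1377 tz -0.1570 cov 99 wall 99 floor 116 body [106. 267.]
[ 22. 134.  25.] cmd ay 0.436 tx 0.1377 tz -0.1690 cov 99 wall 99 floor 128 body [106. 279.]
[ 22. 146.  25.] cmd ay 0.436 tx 0.1377 tz -0.1810 cov 99 wall 99 floor 140 body [106. 291.]
[ 22. 158.  25.] cmd ay 0.436 tx 0.1377 tz -0.1930 cov 99 wall 99 floor 152 body [106. 303.]
[ 22. 170.  25.] cmd ay 0.436 tx 0.1377 tz -0.2050 cov 99 wall 99 floor 164 body [106. 315.]
```

Call:
jog_arm --pt "0 0 0 0.006 0 0 1" --pt "0 0 0 0.013 0 0 1" --pt "0 0 0 0.019 0 0 1" --pt "0 0 0 0.026 0 0 1" --pt "0 0 0 0.032 0 0 1" --pt "0 0.031 0 0.031 0 -0.003 1" --pt "0 0.063 0 0.03 0 -0.0065 1" --pt "0 0.094 0 0.029 0 -0.01 1" --pt "0 0.126 0 0.028 0 -0.013 1" --pt "0 0.157 0 0.0265 0 -0.016 1" --pt "0 0.185 0 0.0255 0 -0.0185 1" --pt "0 0.213 0 0.024 0 -0.0205 1" --pt "0 0.241 0 0.0225 0 -0.023 1" --pt "0 0.269 0 0.021 0 -0.025 1" --pt "0 0.297 0 0.019 0 -0.027 1" --pt "0 0.297 0 0.019 0 -0.027 1"

```text
time_s: 9.62
eef_pos: [0.5959, -0.055, 0.0845]
tool_rot: [-180.0, -17.0, 93.2]
ft_force: [0.5, 0.1, -1.6]
grip_width: 0.105
gripper_force: 58.0
```

```bash
cat >> look.py <<'E'
def card(p,s):
    """strip top in the tool frame: slope & offset"""
    Rm=Ro.from_euler("xyz",s["tool_rot"],degrees=True).as_matrix()
    X,u,v=cloud(p);f=p["frame"][v,u].astype(float).min(1);T=(X-np.array(s["eef_pos"]))@Rm
    m=(abs(T[:,1])<.008)&(T[:,0]>.015)&(T[:,0]<.15)&(abs(T[:,2]+.037)<.02)&(f>80)
    P=T[m];print("strip in tool",len(P),"end x",np.percentile(P[:,0],99.5).round(4),"z fit",np.polyfit(P[:,0],P[:,2],1).round(4),"y fit",np.polyfit(P[:,0],P[:,1],1).round(4))
E
python3 - <<'E'
from look import *
s,p=wrist();print(s["eef_pos"],s["tool_rot"],s["q"],s["grip_width"],s["ft_force"],s["torque"]);card(p,s)
E
```

```text
[ 0.5959421  -0.05501911  0.08453536] [-179.99869165  -17.03706023   93.15084926] [-25.541432    22.68359088  89.99601531  15.34695617  76.18137894
 -33.53890346] 0.10467507751304989 [ 0.50296764  0.05138482 -1.59285717] [-0.21444727 -0.07999775 -0.03350379]
strip in tool 3811 end x 0.1041 z fit [-0.0027 -0.0365] y fit [ 0.0011 -0.0014]
```

The card is still rigid in the grip and touching nothing. I work out the rest in the new tool frame.

```bash
cat >> plan.py <<'E'
print()
w0=(-108,14,17);c,s=np.cos(np.radians(17)),np.sin(np.radians(17))
for w in [(-100,12.5,17.5),(-92,11,18),(-91,10.5,20.5),(-90,10,23),(-81,10,23.5),(-72,10,24),(-58,16.3,24.2),(-44,22.7,24.3),(-30,29,24.5),(-16,35.3,24.7),(-2,41.7,24.8),(12,48,25),(15,69,25),(18,90,25),(20,110,25),(22,130,25),(22,150,25),(22,170,25)]:
    d=(tcp(w)-tcp(w0))/1e3;print(w,"[0, %.3f, 0, %.4f, 0, %.4f, 1],"%(np.radians(w[2]-17),c*d[0]+s*d[1],s*d[0]-c*d[1]))
E
python3 plan.py|sed '1,/^$/d'
```

```text
(-100, 12.5, 17.5) [0, 0.009, 0, 0.0070, 0, 0.0022, 1],
(-92, 11, 18) [0, 0.017, 0, 0.0140, 0, 0.0045, 1],
(-91, 10.5, 20.5) [0, 0.061, 0, 0.0136, 0, -0.0023, 1],
(-90, 10, 23) [0, 0.105, 0, 0.0129, 0, -0.0091, 1],
(-81, 10, 23.5) [0, 0.113, 0, 0.0211, 0, -0.0080, 1],
(-72, 10, 24) [0, 0.122, 0, 0.0294, 0, -0.0068, 1],
(-58, 16.3, 24.2) [0, 0.126, 0, 0.0445, 0, -0.0093, 1],
(-44, 22.7, 24.3) [0, 0.127, 0, 0.0597, 0, -0.0117, 1],
(-30, 29, 24.5) [0, 0.131, 0, 0.0747, 0, -0.0142, 1],
(-16, 35.3, 24.7) [0, 0.134, 0, 0.0898, 0, -0.0167, 1],
(-2, 41.7, 24.8) [0, 0.136, 0, 0.1050, 0, -0.0191, 1],
(12, 48, 25) [0, 0.140, 0, 0.1201, 0, -0.0216, 1],
(15, 69, 25) [0, 0.140, 0, 0.1291, 0, -0.0408, 1],
(18, 90, 25) [0, 0.140, 0, 0.1381, 0, -0.0600, 1],
(20, 110, 25) [0, 0.140, 0, 0.1458, 0, -0.0785, 1],
(22, 130, 25) [0, 0.140, 0, 0.1536, 0, -0.0971, 1],
(22, 150, 25) [0, 0.140, 0, 0.1595, 0, -0.1162, 1],
(22, 170, 25) [0, 0.140, 0, 0.1653, 0, -0.1353, 1],
```

Call:
jog_arm --pt "0 0.009 0 0.007 0 0.002 1" --pt "0 0.017 0 0.014 0 0.0045 1" --pt "0 0.04 0 0.014 0 0.001 1" --pt "0 0.061 0 0.0135 0 -0.002 1" --pt "0 0.083 0 0.013 0 -0.006 1" --pt "0 0.105 0 0.013 0 -0.009 1" --pt "0 0.113 0 0.021 0 -0.008 1" --pt "0 0.122 0 0.0295 0 -0.007 1" --pt "0 0.126 0 0.0445 0 -0.009 1" --pt "0 0.127 0 0.0595 0 -0.0115 1" --pt "0 0.131 0 0.0745 0 -0.014 1" --pt "0 0.134 0 0.09 0 -0.0165 1" --pt "0 0.136 0 0.105 0 -0.019 1" --pt "0 0.14 0 0.12 0 -0.0215 1" --pt "0 0.14 0 0.12 0 -0.0215 1"

```text
time_s: 11.55
eef_pos: [0.59, 0.0548, 0.141]
tool_rot: [179.9, -25.0, 93.3]
ft_force: [-0.1, -0.2, -1.6]
grip_width: 0.103
gripper_force: 58.0
```

Run:
```python
from look import *
s,p=wrist();print(s["eef_pos"],s["tool_rot"],s["q"],s["ft_force"],s["torque"]);card(p,s)
a=read_camera("scene")["frame"][110:270,120:330];b=read_camera("side")["frame"][90:250,220:380]
i=cv2.resize(np.hstack([a,b]),None,fx=2.15,fy=2.15,interpolation=2);cv2.imwrite("pics/c5.png",i[:,:,::-1])
```

```text
[0.5899768  0.05481177 0.14099088] [179.92703135 -25.01788204  93.31156037] [-19.8904733   17.8169033   91.41527011  23.15371291  81.82004128
 -28.76935398] [-0.14094451 -0.1846388  -1.61536883] [-0.34731213 -0.05118106  0.0010801 ]
strip in tool 3800 end x 0.1041 z fit [-0.002  -0.0367] y fit [ 0.0004 -0.0014]
```

View pics/c5.png

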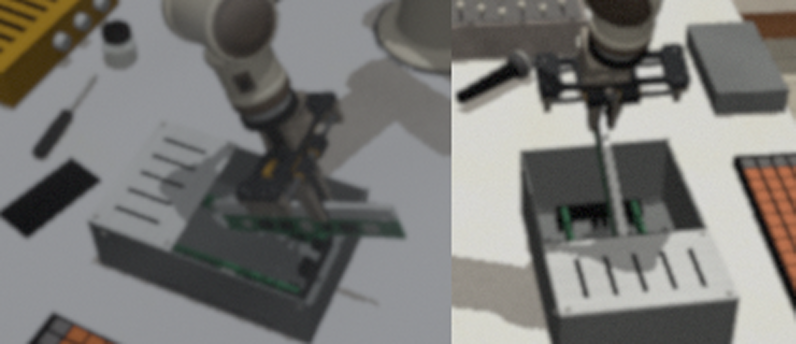

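The card's tail is past the cover edge (side view ~(622,236)), and the far end is over the end wall. Now I lift straight up.

Call:
jog_arm --pt "0 0 0 0.006 0 -0.008 1" --pt "0 0 0 0.015 0 -0.022 1" --pt "0 0 0 0.024 0 -0.038 1" --pt "0 0 0 0.032 0 -0.055 1" --pt "0 0 0 0.04 0 -0.072 1" --pt "0 0 0 0.047 0 -0.087 1" --pt "0 0 0 0.053 0 -0.099 1" --pt "0 0 0 0.058 0 -0.107 1" --pt "0 0 0 0.06 0 -0.11 1" --pt "0 0 0 0.06 0 -0.11 1" --pt "0 0 0 0.06 0 -0.11 1" --pt "0 0 0 0.06 0 -0.11 1" --pt "0 0 0 0.06 0 -0.11 1"

```text
time_s: 13.32
eef_pos: [0.5892, 0.0618, 0.2651]
tool_rot: [-180.0, -25.0, 93.2]
ft_force: [-0.4, 0.0, -2.8]
grip_width: 0.105
gripper_force: 58.0
```

Run:
```python
from look import *
s,p=wrist();print(s["eef_pos"],s["tool_rot"],s["ft_force"],max(abs(np.array(s["qvel"]))));card(p,s)
Rm=Ro.from_euler("xyz",s["tool_rot"],degrees=True).as_matrix()
for x in(-.176,.104):
  for z in(-.037,.021):print((s["eef_pos"]+Rm@[x,0,z]).round(3))
a=read_camera("scene")["frame"][80:270,120:330];b=read_camera("side")["frame"][60:250,220:380]
i=cv2.resize(np.hstack([a,b]),None,fx=2.15,fy=2.15,interpolation=2);cv2.imwrite("pics/c6.png",i[:,:,::-1])
```

```text
[0.58921278 0.06176955 0.26506427] [-179.9678408   -25.04899274   93.19571258] [-0.44766695  0.01154469 -2.82406601] 0.1103812661848802
strip in tool 3810 end x 0.1041 z fit [-0.002  -0.0367] y fit [ 0.0008 -0.0014]
[ 0.599 -0.113  0.224]
[ 0.598 -0.089  0.172]
[0.585 0.14  0.343]
[0.583 0.165 0.29 ]
```

View pics/c6.png

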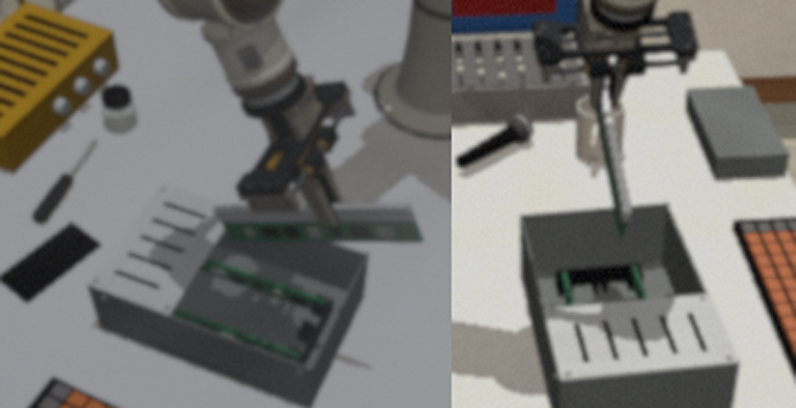

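The card is clear of the chassis, with its lowest corner at z≈0.172, 64 mm above the top. Both low cards are still in their guides, and everything is still.

```bash
python3 -c "
from bench import sign_off;print(sign_off())"
```

```text
the job is handed in; nothing more can be done
None
```

The tall card is out and held still in the gripper, its lowest corner about 64 mm above the chassis top. Both low cards are still in their guides, and the job was handed in at about 13.5 s. The first grip closed on air because the fingertips sat about 4 cm higher than the stated geometry; I lowered the gripper and gripped again.

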